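Clamp the bottles on the shaker tray

TASK

Secure the three loose bottles on the shaker tray: with your fingertips swing the clamp bar's cam lever all the way round to the cam's low point, which frees the bar, push the bar forward until it holds all three bottles snug against the far rail, then swing the lever fully back to lock the bar. Let the bar alone move the bottles, keep your fingers off them and lift nothing, and leave the things on the bench where they are.

Things in the scene. Friction and masses are not known exactly. Their poses are not given: they have to be found in the camera images.
- shaker: Shaker with cream housing, blue panel on the near side, 320 x 340 mm tray on top. Origin: underside centre; x away from the robot to the far rail, y left, turned up to 0.2 rad. The tray's black mat is 110 mm up; 'over mat' counts from it. Corner posts (x +-150, y +-160 mm) 74 mm over mat; flat side rails at y +-160, top 64 over mat; far rail x = +150: 10 mm rods 28 and 62 over mat.
- clamp_bar (a joint): Slide of the clamp bar along the shaker's +x, in m: 0 nearest the robot, grows as it is pushed forward to the bottles, about 0.090 when they are snug against the far rail, 0.110 at most. Cam low: it slides with about 3 N, up to 8 N once it pushes bottles, and stays where it is left. Cam locked: it does not yield to 40 N.
- bar_mid (a point): Middle of the clamp bar's upper rod. The bar is two 10 mm steel rods along the shaker's y, 62 (this point) and 28 mm over mat, 290 mm long between aluminium carriages on the side rails. Push it from behind (the robot's side). Snug: this point is at x = +75 mm in the shaker's frame.
- cam_lever (a joint): Angle of cam and lever about the vertical pivot, rad: 0 (stop) = low point, bar free, lever pointing back along the shaker's -x; grows clockwise seen from above to the stop at 1.63 = high point, bar locked, lever pointing inwards along +y, parallel to the bar. Stays where left. About 1 N at the knob moves it, up to about 12 N within 0.6 rad of the locked stop.
- cam_pivot (a point): Vertical pivot axis of the cam lever, at the height of the flat lever arm (69 mm over mat). It rides on the bar's right-hand carriage, 45 mm behind the bar's rods (the shaker's -x side) and 29 mm inside the middle of the right side rail.
- lever_knob (a point): The lever's knob: plain metal upright cylinder, 20 mm diameter, from 72 to 107 mm over mat, on the end of the flat lever arm 70 mm from the pivot; this point is on its axis, 90 mm over mat. All else near it, but for the bottles, is lower than 75 mm over mat: a fingertip lowered to about 80 mm over mat can push it from any side.
- bottle_a: Capped white plastic bottle on the shaker tray: 65 mm diameter, 100 mm tall, straight body 72 mm high, 0.1 to 0.2 kg. Origin at the centre of its underside. It stands loose, up to about 35 mm short of the far rail; when snug its origin is at x = +112 mm in the shaker's frame. Only the clamp bar is to move it.
- bottle_b: Capped white plastic bottle on the shaker tray: 65 mm diameter, 100 mm tall, straight body 72 mm high, 0.1 to 0.2 kg. Origin at the centre of its underside. It stands loose, up to about 35 mm short of the far rail; when snug its origin is at x = +112 mm in the shaker's frame. Only the clamp bar is to move it.
- bottle_c: Capped white plastic bottle on the shaker tray: 65 mm diameter, 100 mm tall, straight body 72 mm high, 0.1 to 0.2 kg. Origin at the centre of its underside. It stands loose, up to about 35 mm short of the far rail; when snug its origin is at x = +112 mm in the shaker's frame. Only the clamp bar is to move it.
- spare_bottle: Another such bottle (65 mm diameter, 100 mm tall) standing on the bench to the left of the shaker; leave it. Origin at the centre of its underside.
- beaker: Glass beaker, 68 mm diameter and 90 mm tall, standing on the bench to the right of the shaker; leave it. Origin at the centre of its underside.
- timer: Flat white bench timer, 58 x 66 x 16 mm, lying on the bench to the left of the shaker; leave it. Origin at the centre of its underside.
There are look-alikes about, which are no part of the job. What is shaped like the bottle_b but green or purple is not meant.

How it is judged:
On the way, in this order (a step that is already met when the one before it is completed fails the run):
1. the cam lever is turned to the low point (within 0.2 rad) before the bar has moved (8 mm) (value of joint cam_lever below 0.2 rad and distance of bar_mid from where it was at the start of the episode below 0.008 m), for 0.2 s.
2. with the cam still low, the bar holds all three bottles against the far rail (within 4 mm) (value of joint cam_lever below 0.3 rad and x of bar_mid in the frame of shaker above 0.071 m and x of each of bottle_a, bottle_b, bottle_c in the frame of shaker above 0.108 m), for 0.2 s.
At the end, for the whole second after the job is handed in: The cam lever is back at its locked stop (within 0.18 rad), the bar is within 4 mm of its snug place, and all three bottles stand upright and at rest on the mat, within 4.5 mm of touching the far rail (value of joint cam_lever above 1.45 rad and x of bar_mid in the frame of shaker above 0.071 m and x of each of bottle_a, bottle_b, bottle_c in the frame of shaker above 0.108 m and angle between each of bottle_a, bottle_b, bottle_c's own z axis and vertical below 0.1 rad and z of bottle_a in the frame of shaker between 0.105 and 0.115 m and z of bottle_b in the frame of shaker between 0.105 and 0.115 m and z of bottle_c in the frame of shaker between 0.105 and 0.115 m and linear speed of each of bottle_a, bottle_b, bottle_c below 0.02 m/s).
It fails at once if the bar is shoved forward while the cam is not at its low point (value of joint cam_lever above 0.5 rad and velocity of joint clamp_bar above 0.03 m/s and value of joint clamp_bar below 0.08 m).
It fails at once if a bottle on the tray is lifted (12 mm) or tipped (0.3 rad) (z of any of bottle_a, bottle_b, bottle_c in the frame of shaker above 0.122 m or angle between any of bottle_a, bottle_b, bottle_c's own z axis and vertical above 0.3 rad).
It fails at once if the fingers push or hold a bottle (3 N) (contact force between the fingers and bottle_a above 3 N or contact force between the fingers and bottle_b above 3 N or contact force between the fingers and bottle_c above 3 N).
It fails at once if a thing on the bench is moved (30 mm) or tipped (0.3 rad) (distance of any of spare_bottle, beaker, timer from where it was at the start of the episode above 0.03 m or angle between any of spare_bottle, beaker, timer's own z axis and vertical above 0.3 rad).
It also fails if it takes over 61 s, if anything falls off the work surface, if the arm or the gripper's body presses on something with over 40 N, if the wrist force passes 120 N, or if a joint passes its speed limit or range.

ROBOT

A 6-joint arm with a two-finger parallel gripper is mounted at the origin on the work surface. World frame = base frame: x ahead of the robot, y to its left, z up, the work surface at z = 0. Lengths are in m, angles in rad, forces in N, time in s.
With the tool pointing down it reaches from about 0.375 to 0.9 m from the base axis. Payload 3.1 kg.
Tool frame: the origin (TCP) lies between the finger pads; the fingertips stand 19 mm ahead of it and the grasp point (between the pads) is the TCP (r.tcp_to_tips is the distance from the TCP to the fingertips, in m); z points along the fingers, x is the direction in which the jaws open and shut, and the axes are right-handed (so a half turn about z gives the same grasp; the last joint's range is limited). The gripper opens to 87 mm and grips with 3 to 60 N. Pads are 19 mm wide; open, the fingers measure 117 mm over their backs; the gripper's body (75 mm by 190 mm) begins 51 mm behind the grasp point.
Start: joints at [1.131, 0.527, 1.433, -0, 1.181, -0.178], TCP at [0.162, 0.604, 0.215] pointing down, gripper open.
Joint ranges: [-3.08, 3.08], [-0.75, 2.2], [0.22, 2.44], [-1.43, 4.57], [0, 2.65], [-2.85, 2.85]. Speed limits (rad/s): [2.79, 2.79, 3.14, 3.14, 3.14, 3.14].

INTERFACE

Orientations are given as a rotation vector (axis times angle).
In Python, from station import r gives the robot as it stands. The module is installed in compiled form; this text tells all that it offers.
- The arm moves only by the tool move_arm, never from a script. Its argument "plan" is a list of rows, each an object with "delta_rot": the turn, a rotation vector about the tool's x, y, z in degrees, a list of three; "xyz": the shift along the tool's x, y, z in cm, a list of three; "jaw": the opening in per cent of the stroke, from 0 (shut) to 100 (fully open). In form: [{"delta_rot": [ax, ay, az], "xyz": [x, y, z], "jaw": jaw}, ...]. A call has 1 to 12 rows; each row shifts and turns the commanded pose from where the row before left it, along the tool's axes as they then stand; what a row does not reach is not made up. A row lasts 1/8 s, in which the tool goes at most 62.5 mm and 10.7 degrees, less where a joint would pass 70% of its speed; a pose out of reach is approached as far as the arm can. A call is refused whole if a number of a shift passes 6.25 or a number of a turn 10.7, either way. A call with a gripper value outside its range is refused whole. The fingers move at their own pace and stop on an object; "force" is the grip in N (left out, the last holds). Time passes only in rows, so rows that do not move let the fingers close. It gives the time, the measured TCP pose, the force and the opening at its end, in the units of the state.
- r.get_state(): the state, without advancing time (a new reading comes with each control period).
- r.snapshot(name): name is "scene" or "side" or "wrist"; returns the picture (384x512x3 uint8, red, green, blue); there is no depth.
- r.calibration(name): a dict with "K" (3x3 intrinsics, pixels), "k1" (the pictures are not rectified: a ray, as slopes to the right and down, at radius r is drawn at 1 + k1 r^2 times it, then the intrinsics apply), "world_to_cam" (4x4, takes a point from world to camera coordinates); the wrist camera has in their place "mount" (4x4, takes a point from camera to tool coordinates, whose origin is the TCP and whose axes are the tool frame's). Camera axes: x right, y down, z forward; pixel columns grow to the right and rows downward; lengths in m; the calibration is good to about 2 mm. A picture is of the moment at which its call begins: read the wrist's pose just before it. calibration takes no time and is no camera call.
- r.sign_off(): hands the job in, once; it reports no verdict.
Trained networks look in the newest picture that a camera, given by its name, has taken for a name from the list of things; names that differ only in an ending like _2 or _b are one class to them, and where a whole thing is asked for, a point or a joint stands for the part that bears it (a point fixed in the world has none). Each returns a list of dicts, best first, with "p" (0 to 1); they miss things now and then, are a little off and sometimes report something else, mostly with a low value. They report only what shows in the picture. A call takes as long as a camera call. They do not tell look-alikes from the thing itself.
- r.trace(camera, target): "pixels" (384x512 bool, what is visible of it) and "box" ([left, top, right, bottom] in pixels, round what is visible of it).
- r.place_of(camera, target): "position" ([column, row] in pixels: a listed point, or the origin of a listed thing).
The state is a dict: "t": time; "joints": joint angles; "dq": joint speeds; "joint_torque": joint torques, N m; "tcp_pos": TCP position; "tool_rot": TCP orientation; "force": force on the tool from outside, world axes, zero at the start; "ft_torque": the same for the moment, N m; "width": opening from 0.0 (shut) to 1.0 (fully open).
Only numpy, scipy, OpenCV 4.12 (cv2) and the standard library are available. Lean on these libraries where they do the work, as an engineer would, in place of code of your own. Each camera call takes 0.05 s, during which the arm holds its last target. There are 200 camera calls.

## Working session

There is one attempt and no reset: what is moved stays moved. The work goes in short steps, Python scripts to look and compute and a tool call to move; the robot and the scene stay as the last step left them, time stands still between calls to the robot, and variables do not carry over. Pictures are saved under pics/ and viewed, about 8 in all and at most 12, crops included, and the job is handed in when it is done.

Besides the shell and the picture viewer there is one more tool, called after ">>>" in YAML: its name, and indented under it one key for each argument. move_arm: Moves the arm, as the interface text tells. Its arguments: {"type":"object","properties":{"plan":{"type":"array","items":{"type":"object","properties":{"delta_rot":{"type":"array","items":{"type":"number"}},"xyz":{"type":"array","items":{"type":"number"}},"jaw":{"type":"number"}}}},"force":{"type":"number"}},"required":["plan"]}

```bash
mkdir -p pics; cat > h.py <<'E'
import numpy as np, cv2
from station import r
from scipy.spatial.transform import Rotation as R
def ray(cam,px,st=None):
    c=r.calibration(cam);K=np.array(c["K"]);u=np.linalg.inv(K)@[px[0],px[1],1]
    d=u[:2];s=d.copy()
    for _ in range(20): s=d/(1+c["k1"]*(s@s))
    v=np.array([s[0],s[1],1])
    if cam=="wrist":
        T=np.eye(4);T[:3,:3]=R.from_rotvec(st["tool_rot"]).as_matrix();T[:3,3]=st["tcp_pos"];M=T@np.array(c["mount"])
    else: M=np.linalg.inv(np.array(c["world_to_cam"]))
    return M[:3,3],M[:3,:3]@v
def atz(cam,px,z,st=None):
    o,d=ray(cam,px,st);return o+d*(z-o[2])/d[2]
def tri(obs):
    A=np.zeros((3,3));b=np.zeros(3)
    for o,d in obs:
        d=d/np.linalg.norm(d);P=np.eye(3)-np.outer(d,d);A+=P;b+=P@o
    x=np.linalg.solve(A,b);return x
def save(cam,name):
    im=r.snapshot(cam);cv2.imwrite(f"pics/{name}.png",cv2.resize(im[:,:,::-1],(768,576)));return im
E
python3 - <<'E'
from h import *
np.set_printoptions(precision=4,suppress=True)
s=r.get_state();print({k:np.round(v,3) for k,v in s.items()})
Z={"shaker":0,"bar_mid":.172,"cam_pivot":.179,"lever_knob":.2,"bottle_a":.11,"spare_bottle":0,"beaker":0,"timer":0}
for c in("scene","side"):
    save(c,c+"0")
    for n in Z:
        for q in r.place_of(c,n): print(c,n,round(q["p"],2),np.round(q["position"],1),atz(c,q["position"],Z[n]))
E
```

```text
{'t': np.float64(0.0), 'joints': array([ 1.13 ,  0.528,  1.434,  0.   ,  1.181, -0.179]), 'dq': array([ 0.001, -0.001, -0.   ,  0.002, -0.002,  0.001]), 'joint_torque': array([ -0.002, -44.005, -17.659,   0.063,   0.058,  -0.   ]), 'tcp_pos': array([0.161, 0.603, 0.214]), 'tool_rot': array([ 2.492,  1.912, -0.003]), 'force': array([-0.367, -0.064, -0.534]), 'ft_torque': array([ 0.009, -0.08 ,  0.009]), 'width': np.float64(1.002)}
scene shaker 0.91 [246.8 205.1] [0.6113 0.0141 0.    ]
scene bar_mid 0.65 [248.3 175.1] [0.6107 0.0176 0.172 ]
scene cam_pivot 0.76 [217.6 154.6] [ 0.5477 -0.1229  0.179 ]
scene lever_knob 0.52 [233.4 157.5] [ 0.566  -0.0536  0.2   ]
scene bottle_a 0.8 [199.4 248.6] [ 0.9259 -0.058   0.11  ]
scene bottle_a 0.73 [236.2 202.8] [ 0.7005 -0.0011  0.11  ]
scene bottle_a 0.71 [252.3 209.8] [0.7149 0.0641 0.11  ]
scene bottle_a 0.7 [230.3 259.3] [0.9356 0.0529 0.11  ]
scene bottle_a 0.57 [217.5 202.7] [ 0.72   -0.0663  0.11  ]
scene bottle_a 0.57 [305.4 244.2] [0.8059 0.276  0.11  ]
scene spare_bottle 0.89 [358.6 196.3] [0.4331 0.4359 0.    ]
scene beaker 0.54 [147
[... 246 characters left out ...]
214  0.179 ]
side cam_pivot 0.23 [249.  183.5] [0.5891 0.001  0.179 ]
side lever_knob 0.77 [243.4 193.4] [ 0.5394 -0.0529  0.2   ]
side bottle_a 0.87 [293.8 200.3] [ 0.7104 -0.0777  0.11  ]
side bottle_a 0.84 [280.6 189.2] [ 0.7037 -0.0081  0.11  ]
side bottle_a 0.75 [312.8 195. ] [ 0.7786 -0.0889  0.11  ]
side bottle_a 0.74 [250.6 167.2] [0.6778 0.1491 0.11  ]
side bottle_a 0.66 [268.1 177.9] [0.6993 0.0651 0.11  ]
side bottle_a 0.61 [327.7 209.9] [ 0.7772 -0.1728  0.11  ]
side spare_bottle 0.59 [159.  171.1] [0.4257 0.4429 0.    ]
side beaker 0.72 [319.3 317.3] [ 0.5665 -0.4318  0.    ]
side timer 0.6 [247.8 191.2] [0.6647 0.1532 0.    ]
side timer 0.53 [207.1 153.3] [0.6397 0.4479 0.    ]
```

View pics/scene0.png

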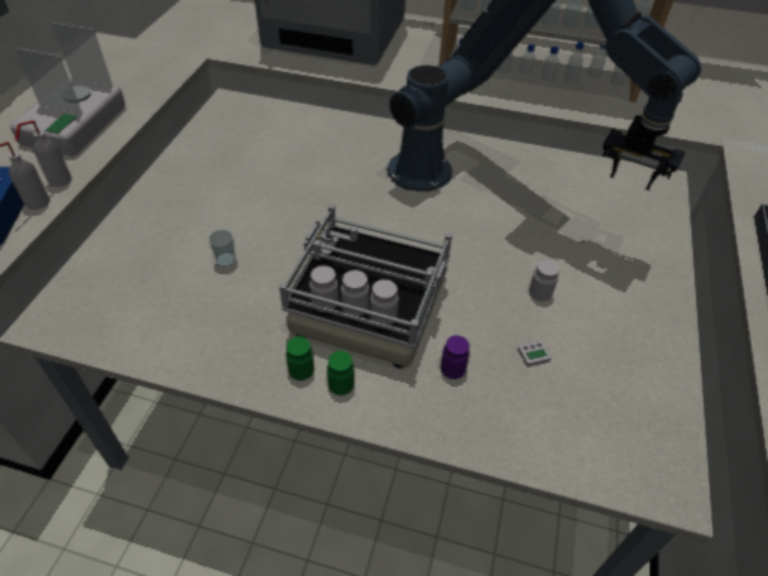

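View pics/side0.png

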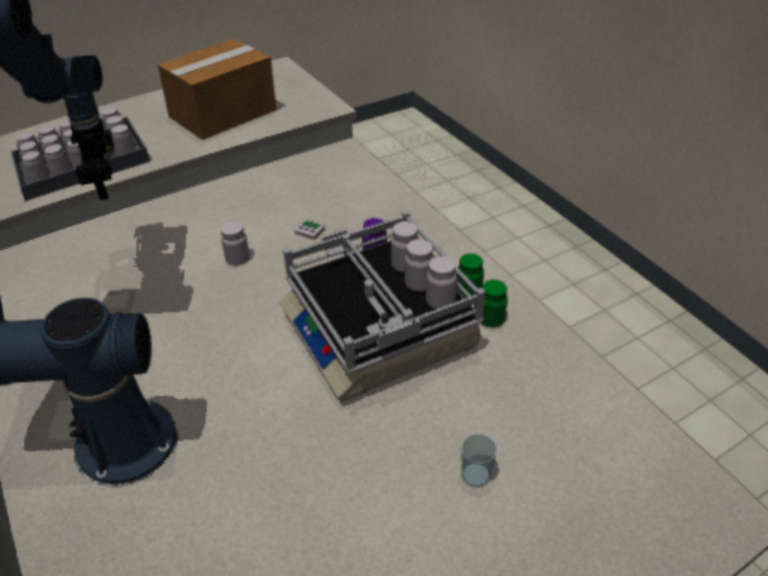

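The pictures show the shaker at about (247,205) in scene pixels, with its lever along the bar (locked) and three white bottles near the far rail. The green and purple bottles are look-alikes. I'm moving the arm above the tray for a close wrist view.

>>> move_arm:
  plan:
    - {"xyz": [-4.3, 4.1, -1.5], "jaw": 45}
    - {"xyz": [-4.3, 4.1, -1.5], "jaw": 45}
    - {"xyz": [-4.3, 4.1, -1.5], "jaw": 45}
    - {"xyz": [-4.3, 4.1, -1.5], "jaw": 45}
    - {"xyz": [-4.3, 4.1, -1.5], "jaw": 45}
    - {"xyz": [-4.3, 4.1, -1.5], "jaw": 45}
    - {"xyz": [-4.3, 4.1, -1.5], "jaw": 45}
    - {"xyz": [-4.3, 4.1, -1.5], "jaw": 45}
    - {"xyz": [-4.3, 4.1, -1.5], "jaw": 45}
    - {"xyz": [-4.3, 4.1, -1.5], "jaw": 45}
    - {"xyz": [-4.3, 4.1, -1.5], "jaw": 45}
    - {"xyz": [-4.3, 4.1, -1.5], "jaw": 45}

```text
validation failed for argument at $.pl...
```

>>> move_arm:
  plan:
    - {"delta_rot": [0, 0, 10], "jaw": 45}
    - {"delta_rot": [0, 0, 10], "jaw": 45}
    - {"delta_rot": [0, 0, 10], "jaw": 45}
    - {"delta_rot": [0, 0, 10], "jaw": 45}
    - {"delta_rot": [0, 0, 10], "jaw": 45}
    - {"delta_rot": [0, 0, 10], "jaw": 45}
    - {"delta_rot": [0, 0, 10], "jaw": 45}
    - {"delta_rot": [0, 0, 5], "jaw": 45}
    - {"xyz": [0, 0, 0], "jaw": 45}
    - {"xyz": [0, 0, 0], "jaw": 45}

```text
validation failed for argument at $.pl...
```

```bash
python3 - <<'E'
from h import *
np.set_printoptions(precision=4,suppress=True)
s=r.get_state();print(s["t"],s["tcp_pos"],s["tool_rot"],s["width"],s["joints"])
print(np.array(r.calibration("wrist")["mount"]))
save("wrist","w1")
Z={"shaker":0,"bar_mid":.172,"cam_pivot":.179,"lever_knob":.2,"bottle_a":.11}
for n in Z:
    for q in r.place_of("wrist",n): print(n,round(q["p"],2),np.round(q["position"],1),atz("wrist",q["position"],Z[n],s))
E
```

```text
0.9 [0.1617 0.6037 0.215 ] [-2.4924 -1.9125 -0.0001] 1.0021924662793282 [ 1.1305  0.5275  1.4327  0.      1.1814 -0.1785]
[[ 1.     -0.0001 -0.0003 -0.0014]
 [ 0.0002  0.9536  0.3011 -0.0831]
 [ 0.0002 -0.3011  0.9536 -0.1696]
 [ 0.      0.      0.      1.    ]]
```

View pics/w1.png

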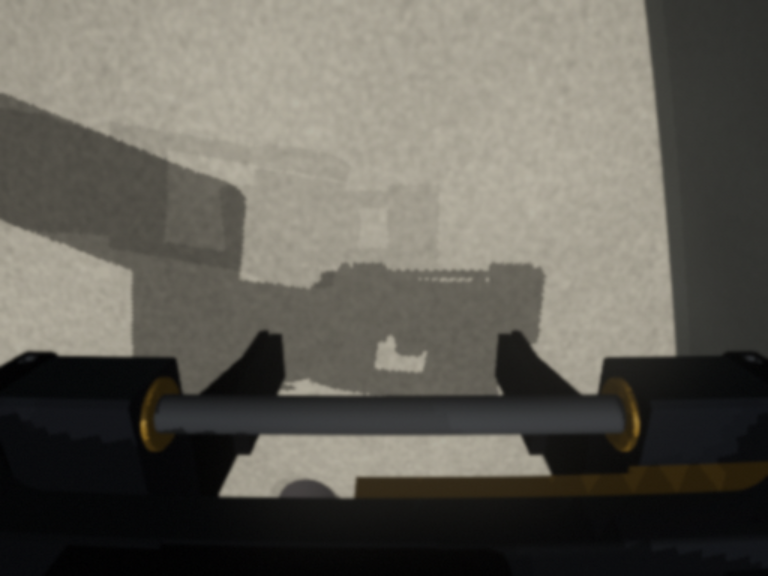

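The picture shows only the bench and the gripper's shadow. The moves were refused, so I'll resend them with every field in each row.

>>> move_arm:
  plan:
    - {"delta_rot": [0, 0, 0], "xyz": [-4.3, 4.1, -1.5], "jaw": 45}
    - {"delta_rot": [0, 0, 0], "xyz": [-4.3, 4.1, -1.5], "jaw": 45}
    - {"delta_rot": [0, 0, 0], "xyz": [-4.3, 4.1, -1.5], "jaw": 45}
    - {"delta_rot": [0, 0, 0], "xyz": [-4.3, 4.1, -1.5], "jaw": 45}
    - {"delta_rot": [0, 0, 0], "xyz": [-4.3, 4.1, -1.5], "jaw": 45}
    - {"delta_rot": [0, 0, 0], "xyz": [-4.3, 4.1, -1.5], "jaw": 45}
    - {"delta_rot": [0, 0, 0], "xyz": [-4.3, 4.1, -1.5], "jaw": 45}
    - {"delta_rot": [0, 0, 0], "xyz": [-4.3, 4.1, -1.5], "jaw": 45}
    - {"delta_rot": [0, 0, 0], "xyz": [-4.3, 4.1, -1.5], "jaw": 45}
    - {"delta_rot": [0, 0, 0], "xyz": [-4.3, 4.1, -1.5], "jaw": 45}
    - {"delta_rot": [0, 0, 0], "xyz": [-4.3, 4.1, -1.5], "jaw": 45}
    - {"delta_rot": [0, 0, 0], "xyz": [-4.3, 4.1, -1.5], "jaw": 45}

```text
t: 2.7
tcp_pos: [0.504, -0.0239, 0.3957]
tool_rot: [2.493, 1.912, 0.001]
force: [1.3, 0.7, -0.7]
width: 0.454
```

>>> move_arm:
  plan:
    - {"delta_rot": [0, 0, -7.5], "xyz": [0, 0, 0], "jaw": 45}
    - {"delta_rot": [0, 0, -7.5], "xyz": [0, 0, 0], "jaw": 45}
    - {"delta_rot": [0, 0, 0], "xyz": [0, 0, 0], "jaw": 45}

```text
t: 3.08
tcp_pos: [0.5033, -0.0223, 0.3949]
tool_rot: [-2.224, -2.219, 0.0]
force: [0.1, -0.5, -0.2]
width: 0.449
```

```bash
python3 - <<'E'
from h import *
np.set_printoptions(precision=4,suppress=True)
s=r.get_state();print(s["t"],s["tcp_pos"],s["tool_rot"],s["width"],s["joints"])
save("wrist","w2")
Z={"shaker":0,"bar_mid":.172,"cam_pivot":.179,"lever_knob":.2,"bottle_a":.11}
for n in Z:
    for q in r.place_of("wrist",n): print(n,round(q["p"],2),np.round(q["position"],1),atz("wrist",q["position"],Z[n],s))
E
```

```text
3.075 [ 0.5033 -0.0223  0.3949] [-2.2236 -2.2191  0.    ] 0.44867738741121255 [-0.2664  0.1877  1.4601  0.0001  1.4939 -1.8352]
shaker 0.7 [277.2 190.8] [0.6063 0.0116 0.    ]
shaker 0.42 [269.8 260.5] [ 0.7674 -0.002   0.    ]
bar_mid 0.85 [280.3 222.8] [0.5987 0.0062 0.172 ]
cam_pivot 0.92 [190.6 187.8] [ 0.5426 -0.1192  0.179 ]
lever_knob 0.94 [237.7 200. ] [ 0.5529 -0.0528  0.2   ]
bottle_a 0.94 [273.7 262.5] [0.7038 0.0008 0.11  ]
bottle_a 0.9 [232.1 266.5] [ 0.7119 -0.0733  0.11  ]
bottle_a 0.58 [387. 246.] [0.6724 0.1994 0.11  ]
```

View pics/w2.png

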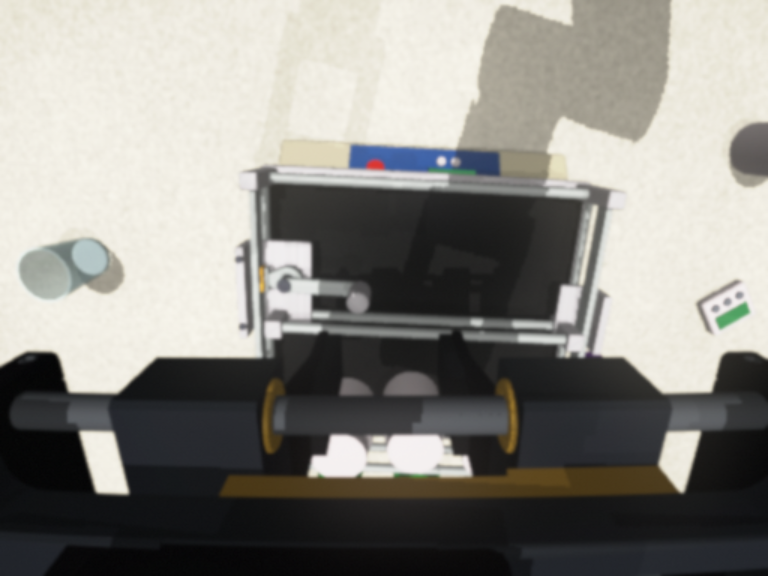

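The wrist picture shows the near posts at about (258,180) and (603,197), the knob at (358,293) and the pivot at (287,282), all in 768-wide pixels. Next I'll fit the shaker pose.

```bash
python3 - <<'E'
from h import *
np.set_printoptions(precision=4,suppress=True)
s=r.get_state()
a=atz("wrist",(257/1.5,181/1.5),.184,s);b=atz("wrist",(603/1.5,198/1.5),.184,s)
d=(b-a)[:2];yaw=np.arctan2(-d[0],d[1]);print(a,b,np.linalg.norm(d),"yaw posts",yaw)
P=[(0.5426,-0.1192),(0.5477,-.1229),(0.5471,-.1214)]
K=[tri([ray("wrist",(237.7,200),s),ray("side",(243.4,193.4)),ray("scene",(233.4,157.5))])];print(K)
from scipy.optimize import least_squares
obs=[((-.15,-.16),a[:2],.003),((-.15,.16),b[:2],.003),((-.06,-.131),np.median(P,0),.003),((-.015,0),(.599,.005),.005),((-.06+.07*np.sin(.06),-.131+.07),(.5529,-.0528),.003)]
f=lambda p:np.concatenate([(np.array([p[0]+np.cos(p[2])*u-np.sin(p[2])*v,p[1]+np.sin(p[2])*u+np.cos(p[2])*v])-w)/e for (u,v),w,e in obs])
q=least_squares(f,[.61,.02,0],loss="soft_l1");print(q.x,q.fun.reshape(-1,2)*.003)
x,y,t=q.x
for n,(u,v) in dict(pivot=(-.06,-.131),knob=(-.056,-.061),bar=(-.015,0),snug=(.075,0)).items(): print(n,x+np.cos(t)*u-np.sin(t)*v,y+np.sin(t)*u+np.cos(t)*v)
E
```

```text
[ 0.4512 -0.1361  0.184 ] [0.4652 0.1618 0.184 ] 0.29823721743058623 yaw posts -0.04683962303329765
[array([ 0.5513, -0.0521,  0.1924])]
[ 0.6103  0.0063 -0.0374] [[ 0.0031 -0.0119]
 [ 0.0011  0.01  ]
 [-0.0017 -0.0009]
 [-0.0022  0.0011]
 [-0.0007  0.0003]]
pivot 0.5453977740605074 -0.12231951636247518
knob 0.5520145430678726 -0.05251823866712657
bar 0.5952685929064898 0.006904712896712893
snug 0.6852055510682774 0.0035366932107741005
```

>>> move_arm:
  plan:
    - {"delta_rot": [0, 0, 10.7], "xyz": [0, 0, 0], "jaw": 45}
    - {"delta_rot": [0, 0, 10.7], "xyz": [0, 0, 0], "jaw": 45}
    - {"delta_rot": [0, 0, 10.7], "xyz": [0, 0, 0], "jaw": 45}
    - {"delta_rot": [0, 0, 10.7], "xyz": [0, 0, 0], "jaw": 45}
    - {"delta_rot": [0, 0, 10.7], "xyz": [0, 0, 0], "jaw": 45}
    - {"delta_rot": [0, 0, 10.7], "xyz": [0, 0, 0], "jaw": 45}
    - {"delta_rot": [0, 0, 10.7], "xyz": [0, 0, 0], "jaw": 45}
    - {"delta_rot": [0, 0, 10.7], "xyz": [0, 0, 0], "jaw": 45}
    - {"delta_rot": [0, 0, 10.7], "xyz": [0, 0, 0], "jaw": 45}
    - {"delta_rot": [0, 0, 0], "xyz": [5.2, 2.5, 0], "jaw": 45}

```text
t: 4.62
tcp_pos: [0.5501, -0.0505, 0.3955]
tool_rot: [-3.136, 0.171, 0.003]
force: [0.7, -0.6, 0.5]
width: 0.449
```

>>> move_arm:
  plan:
    - {"delta_rot": [0, 0, 0], "xyz": [0, 0, 5], "jaw": 45}
    - {"delta_rot": [0, 0, 0], "xyz": [0, 0, 5], "jaw": 45}
    - {"delta_rot": [0, 0, 0], "xyz": [0, 0, 3.5], "jaw": 45}
    - {"delta_rot": [0, 0, 0], "xyz": [0, 0, 0], "jaw": 45}

```text
t: 5.12
tcp_pos: [0.5503, -0.0519, 0.2573]
tool_rot: [-3.135, 0.173, 0.011]
force: [-0.0, -0.2, 1.2]
width: 0.452
```

```bash
python3 - <<'E'
from h import *
np.set_printoptions(precision=4,suppress=True)
s=r.get_state();print(s["t"],s["tcp_pos"],s["tool_rot"],s["joints"])
w=save("wrist","w3")
Z={"cam_pivot":.179,"lever_knob":.2,"bar_mid":.172}
for c in("wrist","side","scene"):
  if c!="wrist": r.snapshot(c)
  for n in Z:
    for q in r.place_of(c,n)[:1]: print(c,n,round(q["p"],2),np.round(q["position"],1),atz(c,q["position"],Z[n],s))
E
```

```text
5.125 [ 0.5503 -0.0519  0.2573] [-3.1351  0.1728  0.011 ] [-0.2962  0.3845  1.5592 -0.      1.2052 -0.186 ]
wrist cam_pivot 0.73 [262.4 259.8] [ 0.5446 -0.1217  0.179 ]
wrist lever_knob 0.18 [407.7  31.8] [0.6682 0.0617 0.2   ]
wrist bar_mid 0.78 [306.5 119. ] [0.596  0.0054 0.172 ]
side cam_pivot 0.94 [253.1 211. ] [ 0.5362 -0.1163  0.179 ]
side lever_knob 0.67 [245.2 193.2] [ 0.5446 -0.055   0.2   ]
side bar_mid 0.56 [249.5 183.7] [0.5939 0.0066 0.172 ]
scene cam_pivot 0.86 [216.4 154.1] [ 0.5464 -0.1282  0.179 ]
scene lever_knob 0.5 [234.9 155.9] [ 0.5561 -0.0509  0.2   ]
scene bar_mid 0.72 [216.3 199.9] [ 0.758  -0.0547  0.172 ]
```

View pics/w3.png

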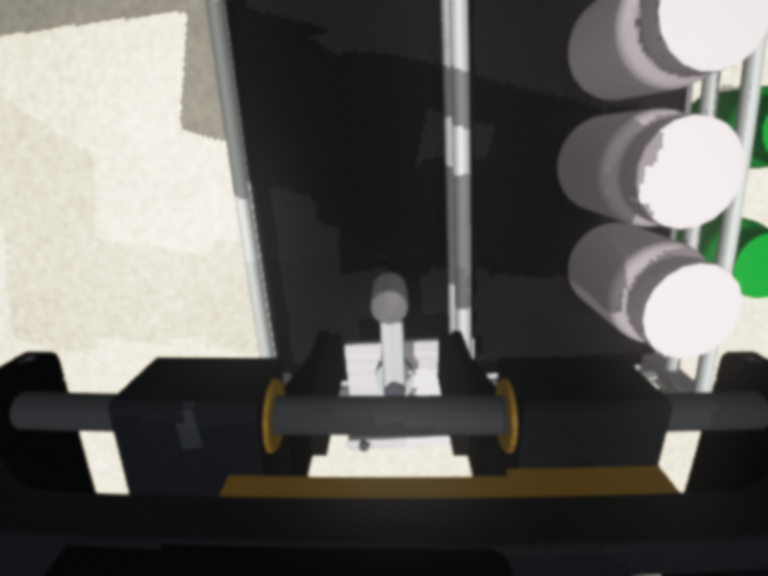

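The lever shows end-on in this view, with its knob at about (390,303) between the jaw planes. The bottles are well off to the right.

```bash
python3 - <<'E'
from h import *
s=r.get_state()
print(atz("wrist",(390/1.5,305/1.5),.217,s),atz("wrist",(388/1.5,285/1.5),.185,s),atz("wrist",(395/1.5,388/1.5),.19,s))
for z in(.17,.184): print([atz("wrist",(a/1.5,b/1.5),z,s)[:2] for a,b in((455,10),(459,320),(215,10),(262,340))])
E
```

```text
[ 0.55272005 -0.05151216  0.217     ] [ 0.55169234 -0.05099589  0.185     ] [ 0.54874237 -0.11670503  0.19      ]
[array([0.60318145, 0.09195444]), array([ 0.59353815, -0.08421121]), array([0.47682293, 0.10686229]), array([ 0.46562998, -0.08419158])]
[array([0.60090547, 0.08853782]), array([ 0.59178149, -0.07814086]), array([0.48135169, 0.10264285]), array([ 0.47076151, -0.07812229])]
```

>>> move_arm:
  plan:
    - {"delta_rot": [0, 0, 0], "xyz": [0.1, 0, 2.3], "jaw": 45}
    - {"delta_rot": [0, 0, 0], "xyz": [0, 0, 2.3], "jaw": 45}
    - {"delta_rot": [0, 0, 0], "xyz": [0, 0, 0], "jaw": 45}

```text
t: 6.1
tcp_pos: [0.5519, -0.0523, 0.2124]
tool_rot: [-3.136, 0.173, 0.007]
force: [0.0, 0.2, 0.2]
width: 0.446
```

>>> move_arm:
  plan:
    - {"delta_rot": [0, 0, -9], "xyz": [-1.1, 0.09, 0], "jaw": 45}
    - {"delta_rot": [0, 0, -9], "xyz": [-1.1, 0.09, 0], "jaw": 45}
    - {"delta_rot": [0, 0, -9], "xyz": [-1.1, 0.09, 0], "jaw": 45}
    - {"delta_rot": [0, 0, -9], "xyz": [-1.1, 0.09, 0], "jaw": 45}
    - {"delta_rot": [0, 0, -9], "xyz": [-1.1, 0.09, 0], "jaw": 45}

```text
t: 6.72
tcp_pos: [0.5021, -0.0682, 0.2152]
tool_rot: [2.96, 1.048, 0.003]
force: [-0.6, 0.1, 0.0]
width: 0.453
```

```bash
cat > c.py <<'E'
from h import *
s=r.get_state();p=s["tcp_pos"];m=R.from_rotvec(s["tool_rot"]).as_matrix()
d=p[:2]-[.545,-.1205];print("pos",p,"R",np.linalg.norm(d),"phi",np.degrees(np.arctan2(d[1],d[0])),"toolx",np.degrees(np.arctan2(m[1,0],m[0,0])),"F",s["force"],"w",s["width"],"t",s["t"])
E
python3 c.py
```

```text
pos [ 0.50211904 -0.06821012  0.2152084 ] R 0.0676240201036932 phi 129.35389233008485 toolx 39.00974071734338 F [-0.62461995  0.06303192  0.0474404 ] w 0.45311662257872926 t 6.725
```

>>> move_arm:
  plan:
    - {"delta_rot": [0, 0, -9], "xyz": [-1.1, 0.09, 0.1], "jaw": 45}
    - {"delta_rot": [0, 0, -9], "xyz": [-1.1, 0.09, 0.1], "jaw": 45}
    - {"delta_rot": [0, 0, -9], "xyz": [-1.1, 0.09, 0.1], "jaw": 45}
    - {"delta_rot": [0, 0, -9], "xyz": [-1.1, 0.09, 0], "jaw": 45}
    - {"delta_rot": [0, 0, -9], "xyz": [-1.1, 0.09, 0], "jaw": 45}
    - {"delta_rot": [0, 0, 0], "xyz": [0, 0, 0], "jaw": 45}

```text
t: 7.48
tcp_pos: [0.4767, -0.116, 0.212]
tool_rot: [2.342, 2.091, 0.001]
force: [-0.6, 0.0, 0.8]
width: 0.448
```

```bash
cat >> c.py <<'E'
Z={"cam_pivot":.179,"lever_knob":.2,"bar_mid":.172}
save("wrist","w%d"%(s["t"]*10))
for c in("wrist","side","scene"):
  if c!="wrist": r.snapshot(c)
  for n in Z:
    for q in r.place_of(c,n)[:1]: print(c,n,round(q["p"],2),np.round(q["position"],1),atz(c,q["position"],Z[n],s)[:2])
E
python3 c.py; ls pics
```

```text
pos [ 0.47665765 -0.11603071  0.21204706] R 0.06848832488635874 phi 176.25843770983207 toolx 83.5213790324616 F [-0.60551751  0.04207421  0.75431259] w 0.4483166741902219 t 7.475
wrist cam_pivot 0.67 [266.  288.2] [ 0.54432889 -0.11995964]
wrist bar_mid 0.74 [358.3 237.7] [ 0.51066631 -0.04214801]
side cam_pivot 0.62 [253.6 211.8] [ 0.53576874 -0.12008107]
side bar_mid 0.78 [251.3 181.9] [0.60331352 0.01140422]
scene cam_pivot 0.8 [218.5 157.5] [ 0.56176796 -0.1144093 ]
scene lever_knob 0.43 [236.2 156.1] [ 0.55573489 -0.04597767]
scene bar_mid 0.62 [249.1 172.6] [0.59754512 0.01678292]
scene0.png
side0.png
w1.png
w2.png
w3.png
w74.png
```

View pics/w74.png

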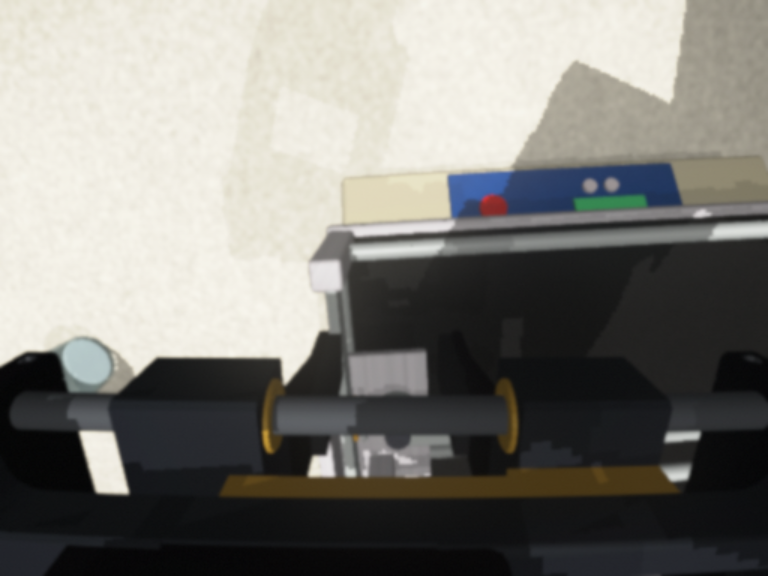

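The pivot is near (397,432). The gripper's cross rod hides the knob, so I'll check with a zoomed fixed-camera crop.

```bash
python3 - <<'E'
from h import *
a=r.snapshot("side")[125:255,180:345];b=r.snapshot("scene")[115:245,165:330]
cv2.imwrite("pics/z1.png",cv2.resize(np.hstack([a,b])[:,:,::-1],(792,312),interpolation=cv2.INTER_CUBIC))
E
```

```text
(no output)
```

View pics/z1.png

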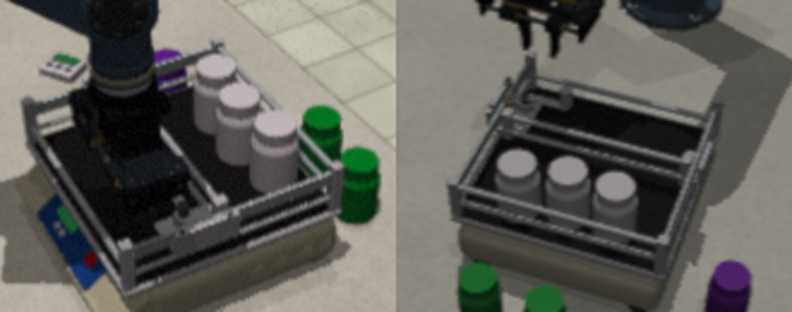

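```bash
python3 - <<'E'
from h import *
print("tcp_to_tips",r.tcp_to_tips)
def proj(c,p):
    k=r.calibration(c);q=(np.array(k["world_to_cam"])@[*p,1])[:3];s=q[:2]/q[2];s=s*(1+k["k1"]*(s@s));return (np.array(k["K"])@[*s,1])[:2]
s=r.get_state();m=R.from_rotvec(s["tool_rot"]).as_matrix()
for dx in(-.0195,.0195):
    tip=s["tcp_pos"]+m@[dx,0,.019];print(tip)
    for c,o in(("scene",(165,115)),("side",(180,125))): print(c,proj(c,tip),(proj(c,tip)-o)*2.4+([396,0] if c=="scene" else 0))
x,y,t=.6103,.0063,-.05
for u,v in((-.15,-.16),(-.15,.16),(.15,-.16),(.15,.16)):
    P=(x+np.cos(t)*u-np.sin(t)*v,y+np.sin(t)*u+np.cos(t)*v,.184)
    print(u,v,(proj("scene",P)-[165,115])*2.4+[396,0],(proj("side",P)-[180,125])*2.4)
for n,P in dict(knob=(.552,-.051,.217),piv=(.545,-.12,.18)).items(): print(n,(proj("scene",P)-[165,115])*2.4+[396,0],(proj("side",P)-[180,125])*2.4)
E
```

```text
tcp_to_tips 0.019
[ 0.47375203 -0.13447835  0.19190801]
scene [220.90267935 139.15207827] [530.16643043  57.96498784]
side [237.424658   219.18871172] [137.8191792  226.05290812]
[ 0.47803381 -0.09571411  0.19191046]
scene [230.00991835 141.81989639] [552.02380403  64.36775133]
side [232.38959881 210.81078448] [125.73503713 205.94588274]
-0.15 -0.16 [527.89548941  52.07997164] [127.14620494 243.03370504]
-0.15 0.16 [716.0165908   98.08726001] [28.59666184 99.08311464]
0.15 -0.16 [451.12192036 179.21713551] [337.9163306  163.45029447]
0.15 0.16 [661.41593411 237.66916928] [217.93821647  38.59385896]
knob [564.41736743  88.34078306] [159.59137172 149.72410013]
piv [524.50832758  93.84115639] [183.02024984 205.02043142]
```

```bash
cat > fit.py <<'E'
from h import *
from scipy.optimize import least_squares
np.set_printoptions(precision=4,suppress=True)
def proj(c,p,st=None):
    k=r.calibration(c)
    if c=="wrist":
        T=np.eye(4);T[:3,:3]=R.from_rotvec(st[1]).as_matrix();T[:3,3]=st[0];W=np.linalg.inv(T@np.array(k["mount"]))
    else: W=np.array(k["world_to_cam"])
    q=(W@[*p,1])[:3];s=q[:2]/q[2];s=s*(1+k["k1"]*(s@s));return (np.array(k["K"])@[*s,1])[:2]
w2=([0.5033,-0.0223,0.3949],[-2.2236,-2.2191,0]);w3=([0.5503,-0.0519,0.2573],[-3.1351,0.1728,0.011])
S=lambda a,b:((a-396)/2.4+165,b/2.4+115)
D=lambda a,b:(a/2.4+180,b/2.4+125)
W=lambda a,b:(a/1.5,b/1.5)
P={"nr":(-.15,-.16,.074),"nl":(-.15,.16,.074),"fr":(.15,-.16,.074),"fl":(.15,.16,.074),"knob":(-.056,-.061,.107),"kb":(-.056,-.061,.072)}
obs=[("scene",None,"nr",S(531,60)),("scene",None,"nl",S(716,104)),("scene",None,"fr",S(456,186)),("scene",None,"fl",S(663,246)),
("side",None,"nr",D(125,242)),("side",None,"nl",D(28,102)),("side",None,"fr",D(338,166)),("side",None,"fl",D(217,42)),
("wrist",w2,"nr",W(257,181)),("wrist",w2,"nl",W(607,198)),("wrist",w3,"knob",W(390,304)),("wrist",w2,"knob",W(358,297))]
def pt(q,n):
    u,v,w=P[n];c,s=np.cos(q[3]),np.sin(q[3]);return (q[0]+c*u-s*v,q[1]+s*u+c*v,q[2]+w)
f=lambda q:np.concatenate([proj(c,pt(q,n),st)-px for c,st,n,px in obs])
for sel in(("scene","side"),("wrist",),("scene","side","wrist")):
    o=obs;obs=[k for k in o if k[0] in sel]
    q=least_squares(f,[.61,.01,.11,-.05],loss="soft_l1");print(sel,q.x);print(q.fun.reshape(-1,2).round(1).tolist());obs=o
print("knob",pt(q.x,"knob"))
print(r.calibration("wrist")["K"],r.calibration("wrist")["k1"],r.calibration("scene")["k1"])
E
python3 fit.py
```

```text
('scene', 'side') [ 0.6132  0.0124  0.0999 -0.0514]
[[0.1, -0.6], [1.2, 0.3], [-0.5, -0.0], [0.6, -0.5], [0.8, 1.2], [0.6, -0.1], [-0.7, 0.0], [0.3, -0.2]]
('wrist',) [ 0.6087  0.0058  0.0944 -0.0528]
[[-3.9, -1.5], [0.6, -0.1], [1.0, -1.1], [-0.6, -0.2]]
('scene', 'side', 'wrist') [ 0.6087  0.0076  0.0982 -0.0495]
[[-0.8, -1.2], [0.1, -0.4], [-1.2, -0.8], [-0.4, -1.6], [0.5, 3.3], [0.0, 1.5], [-0.9, 1.7], [-0.2, 1.3], [-3.8, -0.8], [2.9, -0.1], [1.1, -1.4], [0.4, 1.0]]
knob (np.float64(0.5497804687439082), np.float64(-0.05057626247060874), np.float64(0.20521444332831063))
[[293.7622   0.     259.5992]
 [  0.     293.7622 186.9612]
 [  0.       0.       1.    ]] -0.051462620402679814 0.003425573075026556
```

The scene crop shows the lever still locked, so the fingers passed over the knob. The tray seems to sit lower than its nominal height. I'll go back and touch the knob's top to get its height.

>>> move_arm:
  plan:
    - {"delta_rot": [0, 0, 0], "xyz": [0, 0, -4], "jaw": 0}
    - {"delta_rot": [0, 0, 0], "xyz": [3.65, 3.3, 0], "jaw": 0}
    - {"delta_rot": [0, 0, 0], "xyz": [3.65, 3.3, 0], "jaw": 0}
    - {"delta_rot": [0, 0, 10], "xyz": [0, 0, 0], "jaw": 0}
    - {"delta_rot": [0, 0, 10], "xyz": [0, 0, 0], "jaw": 0}
    - {"delta_rot": [0, 0, 10], "xyz": [0, 0, 0], "jaw": 0}
    - {"delta_rot": [0, 0, 10], "xyz": [0, 0, 0], "jaw": 0}
    - {"delta_rot": [0, 0, 10], "xyz": [0, 0, 0], "jaw": 0}
    - {"delta_rot": [0, 0, 10], "xyz": [0, 0, 0], "jaw": 0}
    - {"delta_rot": [0, 0, 10], "xyz": [0, 0, 0], "jaw": 0}
    - {"delta_rot": [0, 0, 10], "xyz": [0, 0, 0], "jaw": 0}
    - {"delta_rot": [0, 0, 10], "xyz": [0, 0, 0], "jaw": 0}

```text
t: 9.68
tcp_pos: [0.5494, -0.0498, 0.2508]
tool_rot: [-3.136, 0.182, 0.0]
force: [0.1, -0.7, 0.4]
width: 0.007
```

>>> move_arm:
  plan:
    - {"delta_rot": [0, 0, 0], "xyz": [0, 0, 0.8], "jaw": 0}
    - {"delta_rot": [0, 0, 0], "xyz": [0, 0, 0.4], "jaw": 0}
    - {"delta_rot": [0, 0, 0], "xyz": [0, 0, 0], "jaw": 0}

```text
t: 10.05
tcp_pos: [0.549, -0.0497, 0.2382]
tool_rot: [-3.137, 0.171, 0.003]
force: [-0.7, 0.1, -0.8]
width: 0.008
```

```bash
python3 c.py|head -1; python3 - <<'E'
from h import *
a=cv2.resize(r.snapshot("wrist"),None,fx=.85,fy=.85);b=cv2.resize(r.snapshot("scene")[115:215,175:295],(392,326),interpolation=cv2.INTER_CUBIC);c=r.snapshot("side")
print([(q["p"],q["position"]) for q in r.place_of("side","lever_knob")])
cv2.imwrite("pics/z2.png",np.hstack([cv2.resize(a,(392,326)),b])[:,:,::-1])
E
```

```text
pos [ 0.54903266 -0.04973235  0.23819651] R 0.07088245241001438 phi 86.7385538306285 toolx -6.22816364222148 F [-0.69450858  0.1095795  -0.8332084 ] w 0.007902289499828397 t 10.05
[(0.5, [245.3, 193.9])]
```

View pics/z2.png

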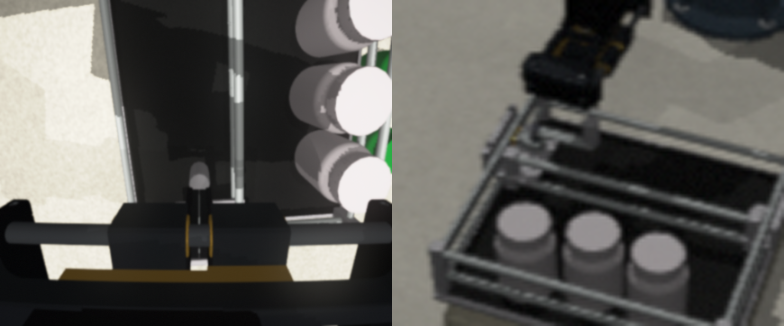

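Wrist view: the knob is directly under the closed fingertips. I'll descend in small steps and watch the force.

>>> move_arm:
  plan:
    - {"delta_rot": [0, 0, 0], "xyz": [0, 0, 0.5], "jaw": 0}
    - {"delta_rot": [0, 0, 0], "xyz": [0, 0, 0], "jaw": 0}

```text
t: 11.1
tcp_pos: [0.5491, -0.0497, 0.2333]
tool_rot: [-3.137, 0.173, 0.002]
force: [0.0, -0.2, -0.9]
width: 0.011
```

>>> move_arm:
  plan:
    - {"delta_rot": [0, 0, 0], "xyz": [0, 0, 0.4], "jaw": 0}
    - {"delta_rot": [0, 0, 0], "xyz": [0, 0, 0], "jaw": 0}

```text
t: 11.35
tcp_pos: [0.5493, -0.0498, 0.2295]
tool_rot: [-3.137, 0.173, 0.001]
force: [0.2, -1.2, 0.3]
width: 0.006
```

>>> move_arm:
  plan:
    - {"delta_rot": [0, 0, 0], "xyz": [0, 0, 0.4], "jaw": 0}
    - {"delta_rot": [0, 0, 0], "xyz": [0, 0, 0], "jaw": 0}

```text
t: 11.6
tcp_pos: [0.5493, -0.0498, 0.2256]
tool_rot: [-3.137, 0.173, 0.001]
force: [-0.6, -0.4, 0.3]
width: 0.007
```

>>> move_arm:
  plan:
    - {"delta_rot": [0, 0, 0], "xyz": [0, 0, 0.3], "jaw": 0}
    - {"delta_rot": [0, 0, 0], "xyz": [0, 0, 0], "jaw": 0}

```text
t: 11.85
tcp_pos: [0.5493, -0.0498, 0.2227]
tool_rot: [-3.137, 0.173, 0.001]
force: [0.5, -0.0, -1.0]
width: 0.003
```

>>> move_arm:
  plan:
    - {"delta_rot": [0, 0, 0], "xyz": [0, 0, 0.4], "jaw": 0}
    - {"delta_rot": [0, 0, 0], "xyz": [0, 0, 0], "jaw": 0}

```text
t: 12.1
tcp_pos: [0.5492, -0.0498, 0.2186]
tool_rot: [-3.137, 0.173, 0.001]
force: [-0.8, -1.2, -0.3]
width: 0.008
```

>>> move_arm:
  plan:
    - {"delta_rot": [0, 0, 0], "xyz": [0, 0, 0.4], "jaw": 0}
    - {"delta_rot": [0, 0, 0], "xyz": [0, 0, 0], "jaw": 0}

```text
t: 12.35
tcp_pos: [0.5493, -0.0498, 0.2146]
tool_rot: [-3.137, 0.173, 0.001]
force: [-0.6, 0.4, 0.0]
width: 0.003
```

>>> move_arm:
  plan:
    - {"delta_rot": [0, 0, 0], "xyz": [0, 0, 0.4], "jaw": 0}
    - {"delta_rot": [0, 0, 0], "xyz": [0, 0, 0], "jaw": 0}

```text
t: 12.6
tcp_pos: [0.5492, -0.0498, 0.2105]
tool_rot: [-3.137, 0.173, 0.001]
force: [-0.1, -0.5, 0.2]
width: 0.007
```

```bash
python3 c.py|head -1; python3 - <<'E'
from h import *
a=r.snapshot("wrist")[140:330,160:360];b=r.snapshot("side")[140:270,190:330]
cv2.imwrite("pics/z3.png",np.hstack([cv2.resize(a,(400,380)),cv2.resize(b,(400,380),interpolation=cv2.INTER_CUBIC)])[:,:,::-1])
E
```

```text
pos [ 0.54923002 -0.04978325  0.21054264] R 0.07084314599052008 phi 86.57685338528455 toolx -6.300507394961791 F [-0.12131328 -0.46785323  0.22585355] w 0.00664650812951438 t 12.6
```

View pics/z3.png

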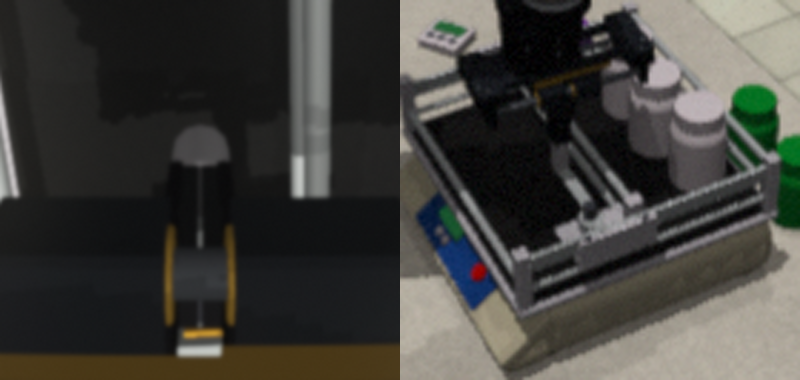

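Side view: the fingertips are just above the knob, so it is lower than nominal. I'll keep descending until they touch.

>>> move_arm:
  plan:
    - {"delta_rot": [0, 0, 0], "xyz": [0, 0, 0.4], "jaw": 0}
    - {"delta_rot": [0, 0, 0], "xyz": [0, 0, 0], "jaw": 0}

```text
t: 13.55
tcp_pos: [0.5509, -0.05, 0.2092]
tool_rot: [3.136, -0.173, 0.006]
force: [-1.2, 1.3, 10.8]
width: 0.008
```

>>> move_arm:
  plan:
    - {"delta_rot": [0, 0, 0], "xyz": [0, 0, 0.4], "jaw": 0}
    - {"delta_rot": [0, 0, 0], "xyz": [0, 0, 0], "jaw": 0}

```text
t: 13.8
tcp_pos: [0.5523, -0.0499, 0.209]
tool_rot: [3.136, -0.173, 0.014]
force: [-5.0, 3.9, 28.0]
width: 0.009
```

>>> move_arm:
  plan:
    - {"delta_rot": [0, 0, 0], "xyz": [0, 0, 0.3], "jaw": 0}
    - {"delta_rot": [0, 0, 0], "xyz": [0, 0, 0], "jaw": 0}

```text
t: 14.05
tcp_pos: [0.5539, -0.0501, 0.2088]
tool_rot: [3.135, -0.174, 0.021]
force: [-7.5, 4.1, 40.9]
width: 0.001
```

>>> move_arm:
  plan:
    - {"delta_rot": [0, 0, 0], "xyz": [0, 0, -2], "jaw": 40}
    - {"delta_rot": [0, 0, 0], "xyz": [0, 0, -2], "jaw": 40}
    - {"delta_rot": [0, 0, 0], "xyz": [0, 0, 0], "jaw": 40}

```text
t: 14.42
tcp_pos: [0.5506, -0.0501, 0.2414]
tool_rot: [3.136, -0.172, 0.006]
force: [1.0, -0.6, -0.8]
width: 0.258
```

```bash
python3 c.py; cat >> fit.py <<'E'
print("-----")
for z in(.0835,.09,.1):
  for sel in(("scene","side"),("wrist",),("scene","side","wrist")):
    oo=[k for k in o if k[0] in sel];obs=oo
    q=least_squares(lambda p:f([p[0],p[1],z,p[2]]),[.61,.01,-.05],loss="soft_l1").x;Q=[q[0],q[1],z,q[2]]
    print(z,sel,q,"rms",np.sqrt(np.mean(f(Q)**2)),"knob",np.array(pt(Q,"knob")))
E
python3 fit.py | sed -n '/-----/,$p'
```

```text
pos [ 0.55062746 -0.05012601  0.24135447] R 0.07059863138316315 phi 85.42806879799853 toolx -6.294926064075859 F [ 0.96506244 -0.55570206 -0.8339628 ] w 0.2575731367465379 t 14.425
wrist cam_pivot 0.69 [261.8 269.2] [ 0.54496515 -0.12023677]
wrist lever_knob 0.84 [260.6 209.1] [ 0.55104065 -0.05307947]
wrist bar_mid 0.71 [309.3 121.7] [0.59697282 0.00604575]
side lever_knob 0.6 [243.7 191.8] [ 0.54384811 -0.04692808]
side bar_mid 0.57 [249.1 182.3] [0.59628771 0.01338331]
scene cam_pivot 0.83 [218.3 154.7] [ 0.54742298 -0.12018762]
scene lever_knob 0.45 [233.1 154.6] [ 0.55141443 -0.05948186]
scene bar_mid 0.87 [247.6 171.4] [0.5932394  0.00974986]
-----
0.0835 ('scene', 'side') [ 0.6095  0.0114 -0.0516] rms 2.6528533185904726 knob [ 0.5505 -0.0466  0.1905]
0.0835 ('wrist',) [ 0.6112  0.0074 -0.0566] rms 3.7873671634447286 knob [ 0.5518 -0.0503  0.1905]
0.0835 ('scene', 'side', 'wrist') [ 0.6107  0.0092 -0.0515] rms 3.3491598085251075 knob [ 0.5516 -0.0488  0.1905]
0.09 ('scene', 'side') [ 0.6109  0.0122 -0.0519] rms 1.6784488650334375 knob [ 0.5518 -0.0458  0.197 ]
0.09 ('wrist',) [ 0.6106  0.0076 -0.0552] rms 2.840163448485102 knob [ 0.5514 -0.0502  0.197 ]
0.09 ('scene', 'side', 'wrist') [ 0.6105  0.009  -0.0509] rms 2.4044415371512207 knob [ 0.5515 -0.0491  0.197 ]
0.1 ('scene', 'side') [ 0.6132  0.0124 -0.0514] rms 0.6136018515445161 knob [ 0.5541 -0.0456  0.207 ]
0.1 ('wrist',) [ 0.6095  0.0061 -0.0526] rms 2.463215340342332 knob [ 0.5504 -0.0519  0.207 ]
0.1 ('scene', 'side', 'wrist') [ 0.6099  0.0085 -0.0499] rms 1.6374865614918406 knob [ 0.551  -0.0496  0.207 ]
```

>>> move_arm:
  plan:
    - {"delta_rot": [0, 0, 0], "xyz": [0, 0, 2.5], "jaw": 40}
    - {"delta_rot": [0, 0, 0], "xyz": [0, 0, 2], "jaw": 40}
    - {"delta_rot": [0, 0, 0], "xyz": [0, 0, 1], "jaw": 40}
    - {"delta_rot": [0, 0, 0], "xyz": [0, 0, 0], "jaw": 40}

```text
t: 15.52
tcp_pos: [0.5492, -0.0498, 0.1844]
tool_rot: [-3.137, 0.173, 0.002]
force: [-0.9, -0.3, 0.9]
width: 0.398
```

>>> move_arm:
  plan:
    - {"delta_rot": [0, 0, -9], "xyz": [-1.1, 0.09, 0], "jaw": 40}
    - {"delta_rot": [0, 0, -9], "xyz": [-1.1, 0.09, 0], "jaw": 40}
    - {"delta_rot": [0, 0, -9], "xyz": [-1.1, 0.09, 0], "jaw": 40}

```text
t: 15.9
tcp_pos: [0.5198, -0.0549, 0.1864]
tool_rot: [3.086, 0.572, 0.011]
force: [2.3, -0.6, -0.2]
width: 0.396
```

>>> move_arm:
  plan:
    - {"delta_rot": [0, 0, -9], "xyz": [-1.1, 0.09, 0], "jaw": 40}
    - {"delta_rot": [0, 0, -9], "xyz": [-1.1, 0.09, 0], "jaw": 40}
    - {"delta_rot": [0, 0, -9], "xyz": [-1.1, 0.09, 0], "jaw": 40}
    - {"delta_rot": [0, 0, -9], "xyz": [-1.1, 0.09, 0], "jaw": 40}
    - {"delta_rot": [0, 0, -9], "xyz": [-1.1, 0.09, 0], "jaw": 40}
    - {"delta_rot": [0, 0, -9], "xyz": [-1.1, 0.09, 0], "jaw": 40}
    - {"delta_rot": [0, 0, -7], "xyz": [-0.9, 0.06, 0], "jaw": 40}
    - {"delta_rot": [0, 0, 0], "xyz": [0, 0, 0], "jaw": 40}

```text
t: 16.9
tcp_pos: [0.4731, -0.111, 0.1859]
tool_rot: [2.377, 2.051, 0.001]
force: [-0.9, 0.1, 0.5]
width: 0.4
```

```bash
python3 c.py
```

```text
pos [ 0.47305012 -0.11101716  0.1859053 ] R 0.0725720950023157 phi 172.4918133359353 toolx 81.56404191579637 F [-0.91055869  0.06888459  0.46305083] w 0.3995753303808064 t 16.9
wrist cam_pivot 0.56 [262.8 315.5] [ 0.54478171 -0.12075894]
wrist lever_knob 0.96 [271.7 248.4] [ 0.47808572 -0.10593636]
side cam_pivot 0.84 [254.7 210.5] [ 0.54139666 -0.11691859]
side lever_knob 0.4 [251.4 211.8] [ 0.5195756  -0.13621398]
side bar_mid 0.56 [248.1 184.7] [0.58762413 0.00465129]
scene cam_pivot 0.61 [218.1 151.7] [ 0.53182766 -0.12641077]
scene lever_knob 0.51 [228.3 138.5] [ 0.47029127 -0.10505642]
scene bar_mid 0.97 [249.5 172.4] [0.59612111 0.01790258]
```

>>> move_arm:
  plan:
    - {"delta_rot": [0, 0, -7], "xyz": [-0.8, 0.15, 0], "jaw": 40}
    - {"delta_rot": [0, 0, 0], "xyz": [-0.6, 0, 0], "jaw": 40}
    - {"delta_rot": [0, 0, 0], "xyz": [0, 0, 0], "jaw": 40}

```text
t: 17.88
tcp_pos: [0.4718, -0.1235, 0.1847]
tool_rot: [-2.248, -2.191, -0.001]
force: [-0.9, 4.2, 0.8]
width: 0.401
```

>>> move_arm:
  plan:
    - {"delta_rot": [0, 0, 0], "xyz": [-0.3, 0, 0], "jaw": 40}
    - {"delta_rot": [0, 0, 0], "xyz": [0, 0, 0], "jaw": 40}

```text
t: 18.12
tcp_pos: [0.4717, -0.1238, 0.1846]
tool_rot: [-2.246, -2.188, -0.007]
force: [1.3, 11.3, 0.7]
width: 0.405
```

>>> move_arm:
  plan:
    - {"delta_rot": [0, 0, 0], "xyz": [-0.3, 0, 0], "jaw": 40}
    - {"delta_rot": [0, 0, 0], "xyz": [0, 0, 0], "jaw": 40}

```text
t: 18.38
tcp_pos: [0.4716, -0.124, 0.1844]
tool_rot: [-2.245, -2.183, -0.013]
force: [3.5, 18.0, 3.4]
width: 0.402
```

```bash
python3 c.py
```

```text
pos [ 0.47160176 -0.12398924  0.18442163] R 0.07348113431778358 phi -177.278296338101 toolx 88.40964807512728 F [ 3.49755768 17.99162032  3.44425599] w 0.4023307815450776 t 18.375
wrist cam_pivot 0.74 [267.3 316. ] [ 0.54285125 -0.12169083]
wrist lever_knob 0.84 [272.3 251.1] [ 0.47689891 -0.1182332 ]
side cam_pivot 0.78 [255.4 210.6] [ 0.54295603 -0.11838745]
side bar_mid 0.68 [251.1 181.4] [0.60402165 0.0139283 ]
scene cam_pivot 0.88 [217.5 154.1] [ 0.54518024 -0.12418801]
scene lever_knob 0.71 [224.3 136.9] [ 0.46597422 -0.12287105]
scene bar_mid 0.8 [250.2 177.5] [0.62030166 0.02761745]
```

Lever is at its low stop: 18 N of resistance, with the knob at about (0.476, -0.118). I'll back off, rise, close the fingers and go behind the middle of the bar.

>>> move_arm:
  plan:
    - {"delta_rot": [0, 0, 0], "xyz": [1.3, 0, 0], "jaw": 40}
    - {"delta_rot": [0, 0, 0], "xyz": [0, 0, -3], "jaw": 40}
    - {"delta_rot": [0, 0, 0], "xyz": [0, 0, -4], "jaw": 40}
    - {"delta_rot": [0, 0, 1.3], "xyz": [4.3, 2.4, 0], "jaw": 0}
    - {"delta_rot": [0, 0, 0], "xyz": [4.3, 2.4, 0], "jaw": 0}
    - {"delta_rot": [0, 0, 0], "xyz": [4.1, 2.4, 0], "jaw": 0}
    - {"delta_rot": [0, 0, 0], "xyz": [0, 0, 0], "jaw": 0}
    - {"delta_rot": [0, 0, 0], "xyz": [0, 0, 0], "jaw": 0}

```text
t: 19.98
tcp_pos: [0.5492, 0.0062, 0.2548]
tool_rot: [2.271, 2.17, -0.002]
force: [-0.7, 0.1, 1.1]
width: 0.015
```

```bash
python3 c.py
```

```text
pos [0.54921643 0.00624314 0.25477709] R 0.12681325967088036 phi 88.09461282561274 toolx 87.40801627191145 F [-0.74292299  0.10447494  1.06241283] w 0.014867656737030692 t 19.975
wrist cam_pivot 0.82 [118.6 191.5] [ 0.54183104 -0.12091227]
wrist lever_knob 0.65 [ 94.3 119.7] [ 0.47728084 -0.11810672]
wrist bar_mid 0.66 [263.4 236.6] [0.59516757 0.00619239]
side cam_pivot 0.6 [255.9 210.1] [ 0.54532618 -0.1172885 ]
side lever_knob 0.62 [234.8 214.6] [ 0.4727216  -0.12130013]
side bar_mid 0.7 [251.2 183.5] [0.59904013 0.00461833]
scene cam_pivot 0.77 [218.9 155. ] [ 0.54831656 -0.11746588]
scene lever_knob 0.67 [225.2 138.6] [ 0.47443205 -0.11634629]
scene bar_mid 0.78 [249.  172.1] [0.5951816  0.01570714]
```

>>> move_arm:
  plan:
    - {"delta_rot": [0, 0, 0], "xyz": [0, 0, 5], "jaw": 0}
    - {"delta_rot": [0, 0, 0], "xyz": [0, 0, 3], "jaw": 0}
    - {"delta_rot": [0, 0, 0], "xyz": [0, 0, 2], "jaw": 0}
    - {"delta_rot": [0, 0, 0], "xyz": [0, 1.5, 0], "jaw": 0}
    - {"delta_rot": [0, 0, 0], "xyz": [0, 0.9, 0], "jaw": 0}
    - {"delta_rot": [0, 0, 0], "xyz": [0, 0.9, 0], "jaw": 0}
    - {"delta_rot": [0, 0, 0], "xyz": [0, 0.9, 0], "jaw": 0}
    - {"delta_rot": [0, 0, 0], "xyz": [0, 0.9, 0], "jaw": 0}

```text
t: 21.58
tcp_pos: [0.6004, 0.0044, 0.1555]
tool_rot: [-2.271, -2.17, 0.001]
force: [-3.4, -0.9, 3.1]
width: 0.005
```

>>> move_arm:
  plan:
    - {"delta_rot": [0, 0, 0], "xyz": [0, 0.8, 0], "jaw": 0}
    - {"delta_rot": [0, 0, 0], "xyz": [0, 0.8, 0], "jaw": 0}
    - {"delta_rot": [0, 0, 0], "xyz": [0, 0.8, 0], "jaw": 0}

```text
t: 21.95
tcp_pos: [0.6248, 0.0033, 0.155]
tool_rot: [-2.271, -2.17, 0.0]
force: [-3.6, -1.3, 3.7]
width: 0.008
```

```bash
python3 c.py
```

```text
pos [0.62478399 0.00332442 0.15495656] R 0.14730231615204586 phi 57.205036261058176 toolx 87.4018718647253 F [-3.60387803 -1.27239616  3.68938545] w 0.007742390449751837 t 21.95
wrist cam_pivot 0.81 [ 27.2 196. ] [ 0.58675665 -0.12295407]
side cam_pivot 0.64 [266.7 207.4] [ 0.57892706 -0.12405414]
side bar_mid 0.6 [262.6 181.6] [ 0.63502952 -0.00642354]
scene cam_pivot 0.83 [212.2 162.2] [ 0.59277485 -0.1285489 ]
scene lever_knob 0.55 [219.4 145.8] [ 0.52039587 -0.12425122]
```

>>> move_arm:
  plan:
    - {"delta_rot": [0, 0, 0], "xyz": [0, 0.7, 0], "jaw": 0}
    - {"delta_rot": [0, 0, 0], "xyz": [0, 0.7, 0], "jaw": 0}
    - {"delta_rot": [0, 0, 0], "xyz": [0, 0.7, 0], "jaw": 0}
    - {"delta_rot": [0, 0, 0], "xyz": [0, 0.7, 0], "jaw": 0}
    - {"delta_rot": [0, 0, 0], "xyz": [0, 0.5, 0], "jaw": 0}

```text
t: 23.18
tcp_pos: [0.6569, 0.0019, 0.1548]
tool_rot: [-2.27, -2.17, 0.002]
force: [-5.5, -1.4, 2.1]
width: 0.006
```

>>> move_arm:
  plan:
    - {"delta_rot": [0, 0, 0], "xyz": [0, 0.5, 0], "jaw": 0}
    - {"delta_rot": [0, 0, 0], "xyz": [0, 0.5, 0], "jaw": 0}

```text
t: 23.42
tcp_pos: [0.6659, 0.0014, 0.1548]
tool_rot: [-2.269, -2.169, 0.005]
force: [-7.4, -0.3, 4.5]
width: 0.003
```

>>> move_arm:
  plan:
    - {"delta_rot": [0, 0, 0], "xyz": [0, 0.4, 0], "jaw": 0}
    - {"delta_rot": [0, 0, 0], "xyz": [0, 0, 0], "jaw": 0}

```text
t: 23.68
tcp_pos: [0.6681, 0.0013, 0.1548]
tool_rot: [-2.267, -2.167, 0.009]
force: [-9.7, 0.3, 4.8]
width: 0.006
```

>>> move_arm:
  plan:
    - {"delta_rot": [0, 0, 0], "xyz": [0, 0.4, 0], "jaw": 0}
    - {"delta_rot": [0, 0, 0], "xyz": [0, 0, 0], "jaw": 0}

```text
t: 23.92
tcp_pos: [0.6683, 0.0013, 0.1547]
tool_rot: [-2.262, -2.163, 0.019]
force: [-17.6, -2.3, 10.4]
width: 0.005
```

>>> move_arm:
  plan:
    - {"delta_rot": [0, 0, 0], "xyz": [0, 0.4, 0], "jaw": 0}
    - {"delta_rot": [0, 0, 0], "xyz": [0, 0, 0], "jaw": 0}
    - {"delta_rot": [0, 0, 0], "xyz": [0, 0, 0], "jaw": 0}

```text
t: 24.3
tcp_pos: [0.6684, 0.0014, 0.1547]
tool_rot: [-2.257, -2.159, 0.028]
force: [-24.7, -0.9, 15.9]
width: 0.009
```

```bash
python3 c.py;python3 - <<'E'
from h import *
a=r.snapshot("side")[120:260,190:350];b=r.snapshot("scene")[120:260,170:330]
cv2.imwrite("pics/z4.png",np.hstack([cv2.resize(x,(400,350),interpolation=cv2.INTER_CUBIC) for x in(a,b)])[:,:,::-1])
E
```

```text
pos [0.6683675  0.00135285 0.15471625] R 0.17340027776835693 phi 44.646105705548436 toolx 87.46612460563068 F [-24.69442512  -0.9311087   15.90804295] w 0.00850289938945086 t 24.3
wrist cam_pivot 0.91 [ 25.4 195. ] [ 0.63065812 -0.12641731]
side cam_pivot 0.64 [280.1 199.8] [ 0.63150957 -0.11636966]
side lever_knob 0.56 [260.  203.8] [ 0.5584989  -0.11966416]
side bar_mid 0.6 [275.  175.5] [ 0.68554678 -0.00097397]
scene lever_knob 0.58 [213.3 154.2] [ 0.57128813 -0.13075514]
scene bar_mid 0.77 [241.7 190.2] [0.68888522 0.01618933]
```

View pics/z4.png

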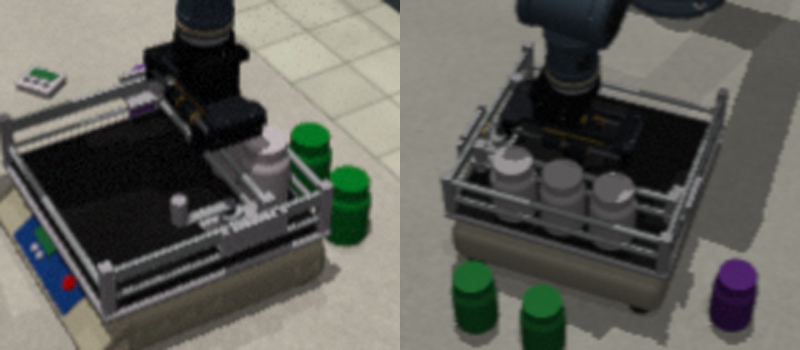

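Picture: the bar sits tight against the three upright bottles at the far rail, with 25 N of resistance and the pivot advanced about 89 mm. The lever is still low. I'll retreat and go back over the knob.

>>> move_arm:
  plan:
    - {"delta_rot": [0, 0, 0], "xyz": [0, -1.4, 0], "jaw": 0}
    - {"delta_rot": [0, 0, 0], "xyz": [0, -1, 0], "jaw": 0}
    - {"delta_rot": [0, 0, 0], "xyz": [0, 0, -5], "jaw": 0}
    - {"delta_rot": [0, 0, 0], "xyz": [0, 0, -5], "jaw": 20}
    - {"delta_rot": [0, 0, 0], "xyz": [-4.2, -3, 0], "jaw": 40}
    - {"delta_rot": [0, 0, 0], "xyz": [-4.2, -3, 0], "jaw": 40}
    - {"delta_rot": [0, 0, 0], "xyz": [-4.2, -2.8, 0], "jaw": 40}
    - {"delta_rot": [0, 0, 0], "xyz": [0, 0, 0], "jaw": 40}

```text
t: 26.0
tcp_pos: [0.5613, -0.1228, 0.2554]
tool_rot: [2.274, 2.164, 0.001]
force: [1.1, 0.7, -0.8]
width: 0.385
```

```bash
python3 c.py;python3 - <<'E'
from h import *
s=r.get_state();q=r.place_of("wrist","lever_knob") 
print([(k["p"],atz("wrist",k["position"],.1735,s)) for k in q])
E
```

```text
pos [ 0.56129683 -0.12279548  0.25541115] R 0.016457700206723925 phi -8.017602926704642 toolx 87.14217668646812 F [ 1.08404718  0.67176773 -0.76077513] w 0.38535450640689045 t 26.0
wrist cam_pivot 0.92 [261.4 260.4] [ 0.6294564 -0.1260513]
wrist lever_knob 0.86 [261.4 204.1] [ 0.56378171 -0.12297574]
side cam_pivot 0.72 [279.5 199.9] [ 0.62970464 -0.11579353]
side lever_knob 0.61 [260.1 204.7] [ 0.55673677 -0.12320952]
side bar_mid 0.77 [275.1 175.8] [ 0.68499708 -0.00246432]
scene cam_pivot 0.78 [206.6 171.9] [ 0.64665084 -0.13095375]
scene lever_knob 0.67 [214.4 153.4] [ 0.56595308 -0.12829452]
scene bar_mid 0.76 [241.1 190.1] [0.68905531 0.01401882]
[(0.86, array([ 0.57414935, -0.11987496,  0.1735    ]))]
```

>>> move_arm:
  plan:
    - {"delta_rot": [0, 0, 0], "xyz": [0, 0.2, 3], "jaw": 40}
    - {"delta_rot": [0, 0, 0], "xyz": [0, 0, 3], "jaw": 40}
    - {"delta_rot": [0, 0, 0], "xyz": [0, 0, 1], "jaw": 40}
    - {"delta_rot": [0, 0, 0], "xyz": [0, 0, 0], "jaw": 28}
    - {"delta_rot": [0, 0, 0], "xyz": [0, 0, 0], "jaw": 28}

```text
t: 27.28
tcp_pos: [0.5646, -0.1204, 0.1861]
tool_rot: [2.27, 2.169, 0.001]
force: [-0.7, -1.5, -0.4]
width: 0.301
```

>>> move_arm:
  plan:
    - {"delta_rot": [0, 0, 9], "xyz": [1.1, 0.09, 0], "jaw": 28}
    - {"delta_rot": [0, 0, 9], "xyz": [1.1, 0.09, 0], "jaw": 28}
    - {"delta_rot": [0, 0, 9], "xyz": [1.1, 0.09, 0], "jaw": 28}
    - {"delta_rot": [0, 0, 9], "xyz": [1.1, 0.09, 0], "jaw": 28}
    - {"delta_rot": [0, 0, 9], "xyz": [1.1, 0.09, 0], "jaw": 28}

```text
t: 27.9
tcp_pos: [0.5877, -0.0718, 0.1865]
tool_rot: [2.929, 1.128, 0.003]
force: [-0.5, -1.3, -0.0]
width: 0.278
```

```bash
sed -i 's/\[.545,-.1205\]/[.633,-.125]/' c.py; python3 c.py
```

```text
pos [ 0.58765141 -0.07175872  0.18652632] R 0.0699366082091985 phi 130.4229031413104 toolx 42.12446413924245 F [-0.47119868 -1.28731911 -0.01661809] w 0.27849593834347325 t 27.9
wrist cam_pivot 0.56 [256.2 310. ] [ 0.63107843 -0.12538078]
wrist lever_knob 0.58 [256.3 241.5] [ 0.58586792 -0.07458307]
wrist bar_mid 0.69 [430.2 229.9] [0.68094672 0.00228417]
side cam_pivot 0.89 [282.5 198.7] [ 0.64047546 -0.11597721]
side lever_knob 0.72 [282.6 184.2] [ 0.66427831 -0.07894254]
side bar_mid 0.61 [276.2 174.5] [0.69165706 0.00137001]
scene cam_pivot 0.85 [207.5 169.3] [ 0.6330974  -0.13242802]
scene lever_knob 0.61 [224.3 159.4] [ 0.585636   -0.08262272]
scene bar_mid 0.83 [242.2 190.3] [0.68881939 0.01802058]
```

Knob is following. I'll continue, then press to the stop.

>>> move_arm:
  plan:
    - {"delta_rot": [0, 0, 9], "xyz": [1.1, 0.09, 0], "jaw": 28}
    - {"delta_rot": [0, 0, 9], "xyz": [1.1, 0.09, 0], "jaw": 28}
    - {"delta_rot": [0, 0, 9], "xyz": [1.1, 0.09, 0], "jaw": 28}
    - {"delta_rot": [0, 0, 9], "xyz": [1.1, 0.09, 0], "jaw": 28}

```text
t: 29.0
tcp_pos: [0.6226, -0.0546, 0.1844]
tool_rot: [3.135, 0.17, -0.015]
force: [-8.0, -4.1, 3.8]
width: 0.279
```

>>> move_arm:
  plan:
    - {"delta_rot": [0, 0, 9], "xyz": [1.1, 0.09, 0], "jaw": 28}
    - {"delta_rot": [0, 0, 0], "xyz": [0.4, 0, 0], "jaw": 28}
    - {"delta_rot": [0, 0, 0], "xyz": [0, 0, 0], "jaw": 28}

```text
t: 29.38
tcp_pos: [0.6392, -0.0531, 0.1844]
tool_rot: [-3.14, 0.071, 0.008]
force: [-3.3, 0.4, 1.6]
width: 0.28
```

```bash
python3 c.py|grep -v side
```

```text
pos [ 0.63918345 -0.0530922   0.18444446] R 0.07217317318406934 phi 85.08515024728882 toolx -2.5800243788259607 F [-3.2712672   0.42323869  1.64694714] w 0.27959074239605275 t 29.375
wrist cam_pivot 0.71 [255.  315.1] [ 0.63220412 -0.12493052]
wrist lever_knob 0.68 [255.  247.3] [ 0.63601991 -0.05725169]
wrist bar_mid 0.93 [327.2 132.4] [0.68309458 0.00446177]
scene cam_pivot 0.62 [207.5 169.9] [ 0.63601417 -0.13135873]
scene bar_mid 0.95 [242.7 189.6] [0.68510671 0.01874331]
```

>>> move_arm:
  plan:
    - {"delta_rot": [0, 0, 3], "xyz": [0.4, 0, 0], "jaw": 28}
    - {"delta_rot": [0, 0, 0], "xyz": [0, 0, 0], "jaw": 28}

```text
t: 30.22
tcp_pos: [0.6428, -0.0536, 0.1844]
tool_rot: [3.138, -0.153, -0.01]
force: [-7.4, 0.1, 2.4]
width: 0.28
```

>>> move_arm:
  plan:
    - {"delta_rot": [0, 0, 0], "xyz": [0.4, 0, 0], "jaw": 28}
    - {"delta_rot": [0, 0, 0], "xyz": [0, 0, 0], "jaw": 28}

```text
t: 30.48
tcp_pos: [0.6427, -0.0535, 0.1841]
tool_rot: [-3.138, 0.152, 0.025]
force: [-16.5, -0.2, 8.1]
width: 0.282
```

>>> move_arm:
  plan:
    - {"delta_rot": [0, 0, 0], "xyz": [0.4, 0, 0], "jaw": 28}
    - {"delta_rot": [0, 0, 0], "xyz": [0, 0, 0], "jaw": 28}

```text
t: 30.72
tcp_pos: [0.643, -0.0535, 0.1839]
tool_rot: [-3.137, 0.151, 0.038]
force: [-22.0, -0.4, 9.9]
width: 0.281
```

The stop is reached, with 22 N and no motion. I'll unload, lift off and check.

>>> move_arm:
  plan:
    - {"delta_rot": [0, 0, 0], "xyz": [-1.1, 0, 0], "jaw": 33}
    - {"delta_rot": [0, 0, 0], "xyz": [0, 0, 0], "jaw": 33}
    - {"delta_rot": [0, 0, 0], "xyz": [0, 0, -4], "jaw": 33}
    - {"delta_rot": [0, 0, 0], "xyz": [0, 0, -5], "jaw": 33}
    - {"delta_rot": [0, 0, 0], "xyz": [-6, 0, 0], "jaw": 33}
    - {"delta_rot": [0, 0, 0], "xyz": [-6, 0, -3], "jaw": 33}
    - {"delta_rot": [0, 0, 0], "xyz": [-5, 0, 0], "jaw": 33}
    - {"delta_rot": [0, 0, 0], "xyz": [0, 0, 0], "jaw": 33}

```text
t: 31.72
tcp_pos: [0.4755, -0.0364, 0.3038]
tool_rot: [3.138, -0.154, 0.003]
force: [0.6, -0.6, -0.4]
width: 0.333
```

```bash
python3 c.py;python3 - <<'E'
from h import *
a=r.snapshot("side")[120:260,190:350];b=r.snapshot("scene")[120:260,170:330]
for c in("side","scene"):
  for q in r.place_of(c,"bottle_a"): print(c,round(q["p"],2),atz(c,q["position"],.1))
cv2.imwrite("pics/z5.png",np.hstack([cv2.resize(x,(400,350),interpolation=cv2.INTER_CUBIC) for x in(a,b)])[:,:,::-1])
E
```

```text
pos [ 0.47547872 -0.03637886  0.30376551] R 0.18073920329292337 phi 150.637987229076 toolx -5.609263950919069 F [ 0.61137622 -0.61298343 -0.41144469] w 0.3331269578560719 t 31.725
wrist cam_pivot 0.65 [405.  237.4] [ 0.63215531 -0.12330519]
wrist lever_knob 0.74 [425.2 190.6] [ 0.63922727 -0.06111969]
wrist bar_mid 0.9 [456.5 118.1] [0.68340223 0.00418749]
side cam_pivot 0.83 [280.7 200.8] [ 0.63061222 -0.12117262]
side lever_knob 0.63 [272.1 180.2] [ 0.6468368  -0.04525729]
side bar_mid 0.91 [274.1 177.2] [ 0.67838506 -0.00688093]
scene cam_pivot 0.86 [207.3 172.3] [ 0.64781827 -0.12780719]
scene lever_knob 0.42 [228.  172.6] [ 0.64629849 -0.04824144]
scene bar_mid 0.89 [239.3 190.7] [0.69365665 0.00876959]
side 0.84 [0.73394053 0.02294894 0.1       ]
side 0.78 [ 0.76576208 -0.1669877   0.1       ]
side 0.75 [ 0.7261056  -0.06729931  0.1       ]
side 0.68 [0.71807476 0.07176113 0.1       ]
side 0.67 [ 0.79029482 -0.06542509  0.1       ]
side 0.61 [0.67736405 0.15689293 0.1       ]
scene 0.91 [0.72454901 0.06971839 0.1       ]
scene 0.82 [0.81522789 0.26632048 0.1       ]
scene 0.8 [ 0.7187416  -0.07450377  0.1       ]
scene 0.73 [ 0.92298616 -0.06197935  0.1       ]
scene 0.61 [ 0.71706924 -0.0043066   0.1       ]
```

View pics/z5.png

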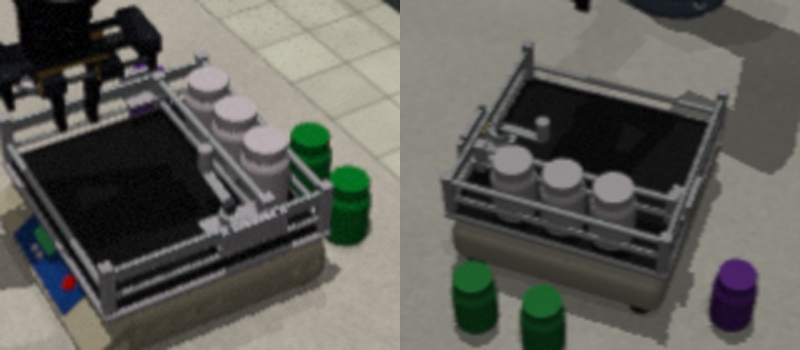

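The lever is parallel to the bar again, and the bar sits against three upright bottles at the far rail. Handing in.

```bash
python3 -c "from station import r;print(r.sign_off())"
```

```text
the job is handed in; nothing more can be done
None
```

I swung the cam lever to its low stop, pushed the bar forward until it held all three bottles against the far rail, then swung the lever back to its locked stop. The job is handed in; sign-off reports no verdict.

**Last checks:**
- **Lever:** it lies parallel to the bar, at about 83.5° in the world frame, which matches the locked stop. The stop resisted 22 N without moving.
- **Bar:** it moved about 88–89 mm and resisted 25 N at the end of the push, before locking. Its middle read x = 0.678 to 0.694 m depending on the camera, against an expected snug position of about 0.685 m. That spread is wider than the 4 mm allowed, so the evidence for snug is the resistance and the travel.
- **Bottles:** the last picture shows all three upright between the bar and the far rail. I did not measure their distance to the rail to within 4 mm.
- **Bench:** the arm stayed away from the spare bottle, beaker and timer. I did not measure their positions again at the end.

**What went wrong or disagreed:**
- **First swing missed:** the fingers passed over the knob and nothing moved.
- **Knob height:** I then touched the knob's top with the closed fingertips, pressing with up to 41 N. It was about 26 mm lower, by the arm's own reading, than the nominal dimensions give. The cameras put the tray about 10 to 16 mm low. I set all later heights from the touch.

The robot clock read about 32 s at hand-in, within the 61 s limit.

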